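# Find a die spacer's blind hole on the plug gauge, then hold it hole-up

### The job

Take the spacer for the pellet-press die that lies in the rack's near groove (the one nearer the robot) and find out by feel which of its ends has the deep blind hole: try the ends on the gauge's pin, without forcing, and slide the deep hole fully home on the pin, up to the upright, to prove that it is clear. Then take it off, turn it and finish while still holding it in the gripper, the blind hole facing straight up so that the spring can be dropped in, the whole spacer a good 10 cm or more above the bench, clear of gauge and rack and still; do not put it down or let go at the end. Leave the other spacer in the far groove and everything else on the bench as it is.

Things in the scene. Friction and masses are not known exactly. Their poses are not given: they have to be found in the camera images.
- spacer_a: plain aluminium die spacer, cylinder 40 mm diameter, 56 mm long, 0.13 to 0.22 kg, lying in a groove of the rack (which spacer lies in which changes). Origin at its centre, y axis along the cylinder. Both ends show the same 22 mm round mouth: one is the blind hole, 32 mm deep, the other a recess 5 mm deep; the pose does not tell which, it differs from spacer_b's
- spacer_b: plain aluminium die spacer, cylinder 40 mm diameter, 56 mm long, 0.13 to 0.22 kg, lying in a groove of the rack (which spacer lies in which changes). Origin at its centre, y axis along the cylinder. Both ends show the same 22 mm round mouth: one is the blind hole, 32 mm deep, the other a recess 5 mm deep; the pose does not tell which, it differs from spacer_a's
- rack: fixed V rack: grey base plate 175 (x) by 96 (y) mm, top at 12 mm, with two steel V-blocks, under 37 mm wide (x), 44 mm long (y), top 47 mm above the bench. Origin at the base's centre on the bench; the 90 degree grooves run along y, open at both ends, at x = -55 mm (near) and +55 mm (far). A spacer laid in settles on the groove's centre line, axis 60 mm above the bench
- near_groove (a point): middle of the near groove's length, on the axis of a spacer lying there, 60 mm above the bench; its y axis runs along the groove
- far_groove (a point): the same for the far groove, 110 mm from the near one
- gauge: fixed plug gauge: dark base plate 80 (x) by 110 (y) mm, its screws up to 17 mm high; in its middle a grey upright 52 mm wide (x), 12 mm thick (y), rounded top at 86 mm with a small screw up to 92 mm, low ribs at its foot, and a round steel pin through it along y. Origin at the base's centre on the bench
- pin (a point): middle of the gauge pin, inside the upright, 60 mm above the bench; y along the pin. The pin has 18 mm diameter, chamfered noses, and sticks out 28 mm to either side of the upright (noses 34 mm from this point). A spacer fully home on it has its centre 34 mm from this point; one whose shallow recess meets the pin stops at 57 mm
- die_ring_1: steel ring 51 mm in diameter, 13 mm high, flat on the bench, bystander, not to be disturbed. Origin at the centre of its underside
- die_ring_2: aluminium ring 40 mm in diameter, 12 mm high, flat on the bench, bystander, not to be disturbed. Origin at the centre of its underside
- jar_wax: white plastic jar 52 mm in diameter, 78 mm high, at the back right, bystander, not to be disturbed. Origin at the centre of its underside
- vial_02: clear capped vial 27 mm in diameter, 58 mm high, at the back right, bystander, not to be disturbed. Origin at the centre of its underside
There are look-alikes about, which are no part of the job. Leave any brown or red look-alike of the spacer_a alone.

How it is judged:
By the outcome, as a careful person would: the job done as asked, in the order asked, and still so for the second after the job is handed in, while the arm keeps its last pose, push and grip.
It also fails if it takes over 59 s, if anything falls off the work surface, if the arm or the gripper's body presses on something with over 40 N, if the wrist force passes 120 N, or if a joint passes its speed limit or range.

### The arm

A 7-joint arm with a two-finger parallel gripper is mounted at the origin on a cart in front of the work surface, level with it; the furniture and walls round the work are solid. World frame = base frame: x ahead of the robot, y to its left, z up, the work surface at z = 0. Lengths are in m, angles in rad, forces in N, time in s.
With the tool pointing down it reaches from about 0.4 to 0.925 m from the base axis. Payload 4.1 kg.
Tool frame: the origin (TCP) lies between the finger pads; the fingertips stand 17 mm ahead of it and the grasp point (between the pads) lies 2 mm behind it; z points along the fingers, y is the line along which they close (so a half turn about z gives the same grasp; the last joint's range is limited). The gripper opens to 85 mm and grips with 20 to 120 N. Pads are 22 mm wide; open, the fingers measure 114 mm over their backs; the gripper's body (76 mm by 85 mm) begins 54 mm behind the grasp point. The pads swing forward as they close: fully open they stand 13 mm farther back than shut.
Start: joints at [1.213, 0.398, 0.045, 1.537, -0.019, 1.207, -0.051], TCP at [0.166, -0.628, 0.21] pointing down, gripper open.
Joint ranges: [-2.82, 2.82], [-0.49, 2.23], [-1.37, 1.46], [0, 2.46], [-1.36, 4.5], [0.23, 2], [-2.94, 2.94]. Speed limits (rad/s): [2.57, 2.57, 3.14, 3.14, 3.14, 3.14, 3.14].

### API

Orientations are given as a 3x3 rotation matrix whose columns are the frame's x, y, z axes.
In Python, from workcell import bot, imaging gives the robot as it stands.
- The arm moves only by the tool send_rows, never from a script. Its argument "motion" is a list of rows, each a list of 7 numbers: the turn, a rotation vector about the tool's x, y, z in units of 6 degrees (1.0 is 6 degrees), then the shift along the tool's x, y, z in units of 50 mm (1.0 is 50 mm), then the closure, from 0 (fully open) to 1 (shut). A call has exactly 8 rows; each row shifts and turns the commanded pose from where the row before left it, along the tool's axes as they then stand; what a row does not reach is not made up. A row lasts 1/8 s, in which the tool goes at most 62.5 mm and 10.7 degrees, less where a joint would pass 70% of its speed; a pose out of reach is approached as far as the arm can. A call is refused whole if a number of a shift passes 1 or a number of a turn 1, either way. A call with a gripper value outside its range is refused whole. The fingers move at their own pace and stop on an object; "squeeze" is the grip in N (left out, the last holds). Time passes only in rows, so rows that do not move let the fingers close, or fill a call up. It gives the time, the measured TCP pose, the force, the opening and the grip force at its end, in the units of the state.
- bot.sense(): the state, without advancing time (a new reading comes with each control period).
- imaging.snapshot(name): name is "scene" or "top" or "wrist"; returns a dict with "img" (420x560x3 uint8, red, green, blue), "z_map" (420x560 float32, m along the optical axis (not along the pixel's ray), 0 where there is no reading), "mtx" (3x3 intrinsics, pixels), "extrinsics" (4x4, takes a point from camera to world coordinates). Camera axes: x right, y up, looking along -z (the intrinsics and any distortion apply to the point x, -y, -z); pixel columns grow to the right and rows downward; lengths in m; the calibration is good to about 2 mm. A picture is of the moment at which its call begins.
- bot.finish_job(): hands the job in; it is judged then, once.
The state is a dict: "t": time; "joints": joint angles; "joint_vel": joint speeds; "effort": joint torques, N m; "eef_pos": TCP position; "tool_rot": TCP orientation; "ft_force": force on the tool from outside, world axes, zero at the start; "moment": the same for the moment, N m; "width": opening from 0.0 (shut) to 1.0 (fully open); "gripper_force": force on a finger pad.
Only numpy, scipy, OpenCV 4.12 (cv2) and the standard library are available. Lean on these libraries where they do the work, as an engineer would, in place of code of your own. Each camera call takes 0.05 s, during which the arm holds its last target. There are 200 camera calls.

## Working session

There is one attempt and no reset: what is moved stays moved. The work goes in short steps, Python scripts to look and compute and a tool call to move; the robot and the scene stay as the last step left them, time stands still between calls to the robot, and variables do not carry over. Pictures are saved under pics/ and viewed, at most 10 in all, crops included, and the job is handed in when it is done.

Besides the shell and the picture viewer there is one more tool, called by a JSON object that holds its "api" and its "payload", one argument or row to a line. send_rows: Moves the arm, as the interface text tells. Its arguments: {"type":"object","properties":{"motion":{"type":"array"},"squeeze":{"type":"number"}},"required":["motion"]}

```bash
mkdir -p pics; ls; python3 - <<'E'
from workcell import bot, imaging
import cv2,pickle
s=bot.sense();print(s)
d={}
for n in("scene","top"):
    d[n]=imaging.snapshot(n);cv2.imwrite(f"pics/{n}0.png",d[n]["img"][:,:,::-1])
    print(n,d[n]["mtx"],d[n]["extrinsics"])
pickle.dump(d,open("d0.pkl","wb"))
E
```

```text
pics
{'t': 0.0, 'joints': array([ 1.21296651,  0.39921524,  0.04501832,  1.53791318, -0.01868247,
        1.20687923, -0.05072419]), 'joint_vel': array([ 0.00171986,  0.00081191,  0.00215774, -0.00270871, -0.00124554,
        0.00219525,  0.0014092 ]), 'effort': array([-6.12326839e-04, -4.75123072e+01,  1.36420168e+00, -2.54217929e+01,
        1.15259952e-02,  9.62217688e-03,  8.19908280e-06]), 'eef_pos': array([ 0.16621199, -0.627679  ,  0.20933342]), 'tool_rot': array([[ 9.66662475e-01,  2.56053184e-01, -6.53067895e-04],
       [ 2.56053974e-01, -9.66660650e-01,  1.88405538e-03],
       [-1.48876656e-04, -1.98846627e-03, -9.99998012e-01]]), 'ft_force': array([-0.39875543, -0.32413743,  0.28021454]), 'moment': array([ 0.01773203,  0.00855514, -0.00780988]), 'gripper_force': 0.0, 'width': 0.9996856489897161}
scene [[521.30655738   0.         285.15049782]
 [  0.         521.30655738 214.91980442]
 [  0.           0.           1.        ]] [[ 0.88416076  0.29176978 -0.36487003  0.07867578]
 [-0.46693403  0.52640895 -0.71053939 -1.04357791]
 [-0.01524307  0.79860128  0.60166738  0.87627914]
 [ 0.          0.          0.          1.        ]]
top [[388.621526     0.         281.92139916]
 [  0.         388.621526   212.43425243]
 [  0.           0.           1.        ]] [[-0.01442531  0.98942407 -0.14433269  0.38925143]
 [-0.99984725 -0.01284887  0.01184849 -0.09588673]
 [ 0.00986867  0.14448156  0.98945828  1.15185993]
 [ 0.          0.          0.          1.        ]]
```

View pics/scene0.png

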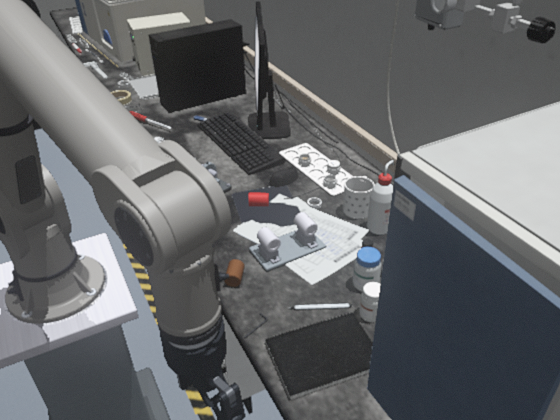

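View pics/top0.png

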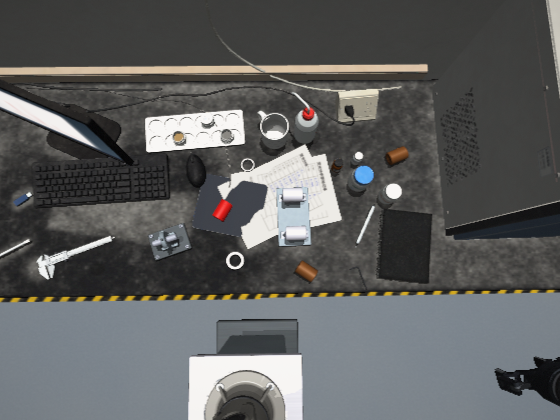

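The top view shows the rack at about (293,216), with the near spacer at (294,234) and the far one at (292,195). The gauge is at (170,242). Red and brown look-alikes are at (222,210), (306,271) and (397,156), and rings at (235,261) and (248,165). I'll enlarge this and measure.

```bash
cat > h.py <<'E'
import numpy as np
def cloud(d):
    z=d["z_map"].astype(float);m=d["mtx"];h,w=z.shape
    v,u=np.mgrid[:h,:w]
    P=np.stack([(u-m[0,2])/m[0,0]*z,-(v-m[1,2])/m[1,1]*z,-z],-1)
    E=d["extrinsics"];P=P@E[:3,:3].T+E[:3,3];P[z==0]=np.nan
    return P
E
python3 - <<'E'
import pickle,cv2,numpy as np
from h import cloud
d=pickle.load(open("d0.pkl","rb"));t=d["top"];P=cloud(t);I=t["img"][:,:,::-1]
a=cv2.resize(I[180:275,140:200],None,fx=6,fy=6,interpolation=cv2.INTER_CUBIC)
b=cv2.resize(I[180:275,265:325],None,fx=6,fy=6,interpolation=cv2.INTER_CUBIC)
cv2.imwrite("pics/crop1.png",np.hstack([a,b]))
def rng(n,u0,u1,v0,v1,z0,z1):
    q=P[v0:v1,u0:u1].reshape(-1,3);q=q[(q[:,2]>z0)&(q[:,2]<z1)]
    r=cv2.minAreaRect((q[:,:2]*1000).astype(np.float32))
    print(n,len(q),q.mean(0).round(4),"rect",np.round(r[0],1),np.round(r[1],1),round(r[2],1),"zmax",q[:,2].max().round(4))
rng("near",270,320,222,246,.058,.1)
rng("far",270,320,180,208,.058,.1)
rng("rackbase",262,325,175,255,.006,.018)
rng("gbase",140,200,215,265,.006,.02)
rng("gall",140,200,215,265,.045,.1)
rng("gpin",140,200,215,265,.055,.072)
rng("gtop",140,200,215,265,.075,.1)
for u,v in((235,275),(200,265),(330,240)):print(P[v,u].round(4))
E
```

```text
near 282 [ 0.489  -0.1454  0.0754] rect [ 489.7 -144.6] [39.9 55.7] 0.1 zmax 0.0835
far 273 [ 0.5974 -0.1377  0.075 ] rect [ 598.4 -138. ] [56.7 37.8] 88.7 zmax 0.0848
rackbase 1333 [ 0.5417 -0.1406  0.0118] rect [ 551.5 -143.2] [186.  237.2] 89.6 zmax 0.018
gbase 727 [0.4737 0.2166 0.0142] rect [478.5 216.4] [127.8 160.9] 0.5 zmax 0.02
gall 249 [0.4738 0.2199 0.0709] rect [474.6 221.7] [61.1 47.9] 74.2 zmax 0.0952
gpin 154 [0.4736 0.2196 0.0663] rect [474.6 221.7] [61.1 47.9] 74.2 zmax 0.0715
gtop 75 [0.4743 0.2214 0.0828] rect [475.  222.1] [42.8 12.3] 15.7 zmax 0.0952
[ 0.3742  0.0302 -0.0007]
[ 0.4047  0.133  -0.0014]
[ 4.728e-01 -2.512e-01 -3.000e-04]
```

View pics/crop1.png

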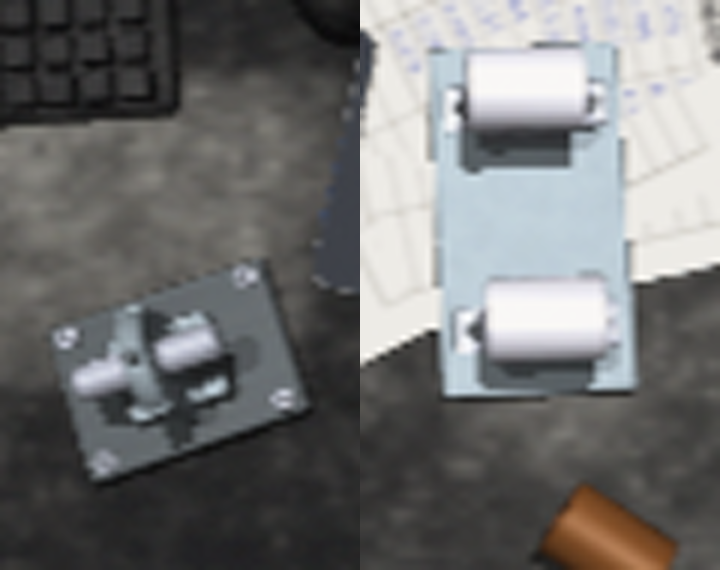

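The crop shows the gauge turned about 16° (pins left and right at about (100,375) and (190,345)), and the rack turned about 3°. I'll move over the near spacer and use the wrist camera there.

{"api": "send_rows", "payload": {
  "motion": [
    [0, 0, 0, 0.8, -0.7, 0, 0],
    [0, 0, 0, 0.8, -0.7, 0, 0],
    [0, 0, 0, 0.8, -0.7, 0, 0],
    [0, 0, 0, 0.8, -0.7, 0, 0],
    [0, 0, 0, 0.8, -0.7, 0, 0],
    [0, 0, 0, 0.8, -0.7, 0, 0],
    [0, 0, 0, 0.8, -0.7, 0, 0],
    [0, 0, -1, 0.6, -0.6, 0, 0]
  ],
  "squeeze": 40
}}

```text
t: 1.1
eef_pos: [0.3966, -0.2809, 0.2102]
tool_rot: [[0.933, 0.36, -0.0], [0.36, -0.933, 0.0], [0.0, -0.0, -1.0]]
ft_force: [-0.1, -0.7, -0.3]
width: 0.999
gripper_force: 0.0
```

{"api": "send_rows", "payload": {
  "motion": [
    [0, 0, -1, 0, 0, 0, 0],
    [0, 0, -1, 0, 0, 0, 0],
    [0, 0, -1, 0, 0, 0, 0],
    [0, 0, -1, 0, 0, 0, 0],
    [0, 0, -1, 0, 0, 0, 0],
    [0, 0, -1, 0, 0, 0, 0],
    [0, 0, -1, 0, 0, 0, 0],
    [0, 0, -1, 0, 0, 0, 0]
  ]
}}

```text
t: 2.1
eef_pos: [0.3953, -0.283, 0.21]
tool_rot: [[0.358, 0.934, -0.001], [0.934, -0.358, 0.0], [0.0, -0.001, -1.0]]
ft_force: [-0.6, 0.4, -0.4]
width: 1.002
gripper_force: 0.0
```

```bash
cat >> h.py <<'E'
from scipy.spatial.transform import Rotation as R
def toolrot(yaw):  # tool x at heading yaw (deg), z down
    c,s=np.cos(np.radians(yaw)),np.sin(np.radians(yaw))
    return np.array([[c,s,0],[s,-c,0],[0,0,-1.]])
def need(pos,rot,s=None):
    from workcell import bot
    s=s or bot.sense();A=s["tool_rot"]
    print("t",round(s["t"],2),"pos",s["eef_pos"].round(4),"f",s["ft_force"].round(1),"w",round(s["width"],3),"g",round(s["gripper_force"],1))
    print("turn units",(R.from_matrix(A.T@rot).as_rotvec(degrees=True)/6).round(2),"shift units",((np.array(pos)-s["eef_pos"])@A/.05).round(3), "shift in target axes",((np.array(pos)-s["eef_pos"])@rot/.05).round(3))
E
python3 -c "
from h import *
need([.489,-.145,.2],toolrot(93))"
```

```text
t 2.1 pos [ 0.3953 -0.283   0.21  ] f [-0.6  0.4 -0.4] w 1.002 g 0.0
turn units [-0.01 -0.   -4.  ] shift units [3.248 0.763 0.199] shift in target axes [2.658 2.016 0.2  ]
```

{"api": "send_rows", "payload": {
  "motion": [
    [0, 0, -1, 0, 0, 0, 0],
    [0, 0, -1, 0, 0, 0, 0],
    [0, 0, -1, 0, 0, 0, 0],
    [0, 0, -1, 0, 0, 0, 0],
    [0, 0, 0, 0.7, 0.5, 0, 0],
    [0, 0, 0, 0.7, 0.5, 0, 0],
    [0, 0, 0, 0.7, 0.5, 0, 0],
    [0, 0, 0, 0.56, 0.5, 0, 0]
  ]
}}

```text
t: 3.1
eef_pos: [0.4893, -0.1438, 0.2101]
tool_rot: [[-0.05, 0.999, -0.001], [0.999, 0.05, 0.0], [0.0, -0.001, -1.0]]
ft_force: [0.4, -0.4, -0.1]
width: 0.998
gripper_force: 0.0
```

```bash
python3 - <<'E'
from h import *
from workcell import imaging,bot
import cv2,pickle
d=imaging.snapshot("wrist");pickle.dump(d,open("w1.pkl","wb"))
cv2.imwrite("pics/w1.png",d["img"][:,:,::-1])
P=cloud(d);need([.489,-.145,.2],toolrot(93))
print(d["extrinsics"].round(3))
q=P.reshape(-1,3);q=q[np.isfinite(q[:,0])]
print(q.min(0),q.max(0))
m=(q[:,2]>.07)&(q[:,2]<.09)&(abs(q[:,0]-.489)<.035)&(abs(q[:,1]+.145)<.06);s=q[m]
r=cv2.minAreaRect((s[:,:2]*1000).astype(np.float32));print(len(s),r,s[:,2].max())
E
```

```text
t 3.15 pos [ 0.4928 -0.1383  0.2105] f [3.8 4.  1. ] w 1.003 g 0.0
turn units [ 0.03 -0.04  0.04] shift units [-0.13  -0.085  0.209] shift in target axes [-0.13  -0.083  0.209]
[[ 0.999 -0.048 -0.013  0.485]
 [ 0.05   0.964  0.261 -0.079]
 [-0.    -0.261  0.965  0.375]
 [ 0.     0.     0.     1.   ]]
[-0.57416184 -1.33777306 -0.71739472] [0.87124622 0.2659721  0.33461321]
2014 ((490.5572204589844, -147.61280822753906), (36.12458038330078, 56.30918502807617), 2.6819612979888916) 0.08256783232350545
```

View pics/w1.png

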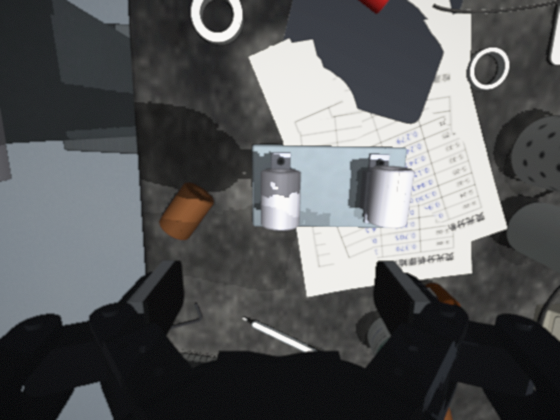

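The wrist view shows the near spacer at (281,197), the far one at (388,193) and the rack rectangle spanning (253–408, 145–228). The arm was still settling, so I'll re-measure it at rest with a cylinder fit.

```bash
cat >> h.py <<'E'
from scipy.optimize import least_squares
def cyl(q,r,c0,yaw0):  # fit horizontal cylinder; returns x,y(mean),z,yaw of axis (from +y, deg)
    yc=q[:,1].mean()
    def f(p):
        a=np.radians(p[2]);n=np.array([np.cos(a),np.sin(a)])
        return np.hypot((q[:,:2]-[p[0],yc])@n,q[:,2]-p[1])-r
    s=least_squares(f,[c0[0],c0[1],yaw0],loss="soft_l1",f_scale=.001,x_scale=[.01,.01,5])
    a=np.radians(s.x[2]);ax=np.array([-np.sin(a),np.cos(a)])
    t=(q[:,:2]-[s.x[0],yc])@ax
    lo,hi=np.percentile(t,[.5,99.5]);c=np.array([s.x[0],yc])+ax*(lo+hi)/2
    print("cyl n",len(q),"centre",c.round(4),"z",s.x[1].round(4),"yaw",s.x[2].round(2),"len",(hi-lo).round(4),"rms",np.sqrt(np.mean(s.fun**2)).round(5))
    return c,s.x
E
python3 - <<'E'
from h import *
from workcell import imaging,bot
import pickle
d=imaging.snapshot("wrist");need([.489,-.145,.2],toolrot(93))
d0=pickle.load(open("d0.pkl","rb"))
for n,D in(("wrist",d),("top",d0["top"]),("scene",d0["scene"])):
    print(n);q=cloud(D).reshape(-1,3)
    for X,Y in((.49,-.146),(.598,-.139)):
        s=q[(abs(q[:,0]-X)<.03)&(abs(q[:,1]-Y)<.045)&(q[:,2]>.064)&(q[:,2]<.09)]
        if len(s)>20:cyl(s,.02,[X,.06],3)
    if n!="wrist":
      for sg in(1,-1):
        a=np.radians(16);c=np.array([.4745,.2215]);e=q[:,:2]-c
        t=e@[-np.sin(a),np.cos(a)];n_=e@[np.cos(a),np.sin(a)]
        s=q[(sg*t>.009)&(sg*t<.04)&(abs(n_)<.014)&(q[:,2]>.060)&(q[:,2]<.075)]
        if len(s)>10:cyl(s,.009,[c[0]-sg*.006,.06],16)
E
```

```text
t 3.2 pos [ 0.4912 -0.1405  0.2103] f [-0.   0.   0.8] w 0.995 g 0.0
turn units [ 0.02 -0.02  0.05] shift units [-0.087 -0.05   0.206] shift in target axes [-0.087 -0.049  0.207]
wrist
cyl n 2184 centre [ 0.4908 -0.1473] z 0.0604 yaw 1.78 len 0.0554 rms 0.00093
cyl n 2226 centre [ 0.6007 -0.14  ] z 0.0605 yaw 2.37 len 0.0555 rms 0.00094
top
cyl n 274 centre [ 0.4902 -0.1453] z 0.0596 yaw 1.89 len 0.0548 rms 0.00172
cyl n 263 centre [ 0.6   -0.138] z 0.0592 yaw 2.77 len 0.0557 rms 0.00191
cyl n 52 centre [0.468 0.244] z 0.0602 yaw 16.55 len 0.0221 rms 0.00149
cyl n 57 centre [0.4821 0.2014] z 0.0595 yaw 22.05 len 0.0236 rms 0.00164
scene
cyl n 280 centre [ 0.4917 -0.1477] z 0.0614 yaw 0.67 len 0.0599 rms 0.00293
cyl n 258 centre [ 0.6016 -0.141 ] z 0.0612 yaw 2.41 len 0.0581 rms 0.00225
cyl n 44 centre [0.4827 0.1992] z 0.0614 yaw 17.62 len 0.0296 rms 0.00252
```

```bash
python3 -c "
from h import *
need([.4906,-.1465,.057],toolrot(92.3))"
```

```text
t 3.2 pos [ 0.4912 -0.1405  0.2103] f [-0.   0.   0.8] w 0.995 g 0.0
turn units [ 0.01 -0.02  0.16] shift units [-0.126 -0.024  3.066] shift in target axes [-0.119 -0.017  3.067]
```

{"api": "send_rows", "payload": {
  "motion": [
    [0, 0, 0.16, -0.1, 0, 0.3, 0],
    [0, 0, 0, 0, 0, 0.4, 0],
    [0, 0, 0, 0, 0, 0.4, 0],
    [0, 0, 0, 0, 0, 0.4, 0],
    [0, 0, 0, 0, 0, 0.3, 0],
    [0, 0, 0, 0, 0, 0.2, 0],
    [0, 0, 0, 0, 0, 0, 0],
    [0, 0, 0, 0, 0, 0, 0]
  ]
}}

```text
t: 4.2
eef_pos: [0.4897, -0.1506, 0.1109]
tool_rot: [[-0.032, 0.999, 0.001], [0.999, 0.032, -0.0], [-0.001, 0.001, -1.0]]
ft_force: [0.1, -0.2, 0.1]
width: 0.997
gripper_force: 0.0
```

```bash
python3 - <<'E'
from h import *
from workcell import imaging
import cv2
need([.4906,-.1465,.057],toolrot(92.3))
d=imaging.snapshot("wrist");q=cloud(d).reshape(-1,3)
s=q[(abs(q[:,0]-.4906)<.03)&(abs(q[:,1]+.147)<.045)&(q[:,2]>.064)&(q[:,2]<.085)]
cyl(s,.02,[.49,.06],3)
need([.4906,-.1465,.057],toolrot(92.3))
E
```

```text
t 4.2 pos [ 0.4897 -0.1506  0.1109] f [ 0.1 -0.2  0.1] w 0.997 g 0.0
turn units [ 0.01  0.01 -0.07] shift units [0.083 0.019 1.079] shift in target axes [0.082 0.021 1.079]
cyl n 4607 centre [ 0.4907 -0.1472] z 0.0604 yaw 1.93 len 0.0552 rms 0.00096
t 4.25 pos [ 0.4898 -0.1506  0.1111] f [-0.   0.1 -0.3] w 0.998 g 0.0
turn units [ 0.01  0.01 -0.07] shift units [0.082 0.017 1.082] shift in target axes [0.081 0.019 1.082]
```

{"api": "send_rows", "payload": {
  "motion": [
    [0, 0, 0, 0.07, 0.02, 0.3, 0],
    [0, 0, 0, 0, 0, 0.3, 0],
    [0, 0, 0, 0, 0, 0.3, 0],
    [0, 0, 0, 0, 0, 0.18, 0],
    [0, 0, 0, 0, 0, 0, 0],
    [0, 0, 0, 0, 0, 0, 0],
    [0, 0, 0, 0, 0, 0, 0.3],
    [0, 0, 0, 0, 0, 0, 0.4]
  ],
  "squeeze": 50
}}

```text
t: 5.25
eef_pos: [0.4904, -0.147, 0.0568]
tool_rot: [[-0.033, 0.999, 0.001], [0.999, 0.033, -0.0], [-0.0, 0.001, -1.0]]
ft_force: [-0.1, 1.0, 0.2]
width: 0.612
gripper_force: 0.0
```

{"api": "send_rows", "payload": {
  "motion": [
    [0, 0, 0, 0, 0, 0, 0.6],
    [0, 0, 0, 0, 0, 0, 0.8],
    [0, 0, 0, 0, 0, 0, 1],
    [0, 0, 0, 0, 0, 0, 1],
    [0, 0, 0, 0, 0, 0, 1],
    [0, 0, 0, 0, 0, 0, 1],
    [0, 0, 0, 0, 0, 0, 1],
    [0, 0, 0, 0, 0, 0, 1]
  ]
}}

```text
t: 6.25
eef_pos: [0.4887, -0.1478, 0.0587]
tool_rot: [[-0.032, 0.999, -0.004], [0.999, 0.032, -0.002], [-0.002, -0.004, -1.0]]
ft_force: [-9.2, -0.1, 20.7]
width: 0.003
gripper_force: 22.9
```

```bash
python3 - <<'E'
from workcell import imaging,bot
import cv2,numpy as np
w=imaging.snapshot("wrist")["img"];t=imaging.snapshot("top")["img"]
a=cv2.resize(w[100:400,100:460],(480,400));b=cv2.resize(t[160:300,260:350],(257,400),interpolation=cv2.INTER_CUBIC)
cv2.imwrite("pics/c2.png",np.hstack([a,b])[:,:,::-1])
s=bot.sense();print(s["width"],s["gripper_force"],s["ft_force"],s["eef_pos"])
E
```

```text
-0.0005806522752170464 22.893063164083287 [-9.01256732  1.25361022 21.52587807] [ 0.48872981 -0.14775401  0.05876793]
```

View pics/c2.png

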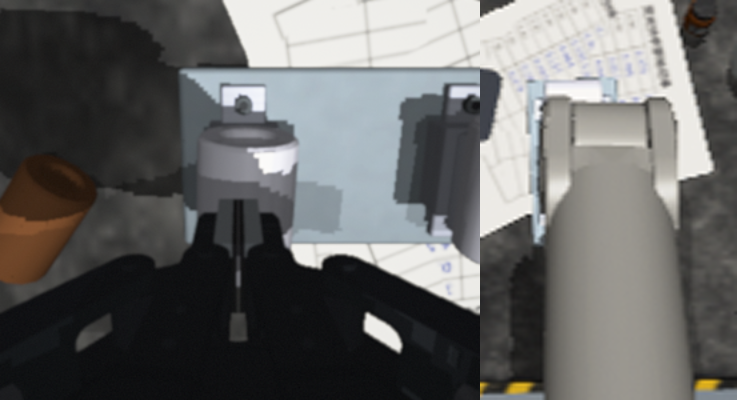

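The picture shows the fingers shut at about (240,210), with the spacer behind them, its mouth at (245,130), still in the groove. It was not gripped, so I'll check the depths.

```bash
python3 - <<'E'
from h import *
from workcell import imaging
d=imaging.snapshot("wrist");P=cloud(d)
for v in range(185,345,10): print(v,[tuple((P[v,u]*1000).round().tolist()) for u in (265,277,287,305)])
t=imaging.snapshot("scene");q=cloud(t).reshape(-1,3)
s=q[(abs(q[:,0]-.49)<.03)&(abs(q[:,1]+.147)<.05)&(q[:,2]>.02)&(q[:,2]<.12)];print(len(s),s.min(0),s.max(0))
E
```

```text
185 [(478.0, -121.0, 13.0), (486.0, -120.0, 19.0), (493.0, -119.0, 20.0), (505.0, -120.0, 12.0)]
195 [(480.0, -120.0, 50.0), (486.0, -120.0, 49.0), (492.0, -120.0, 46.0), (504.0, -123.0, 30.0)]
205 [(481.0, -121.0, 70.0), (487.0, -125.0, 52.0), (492.0, -125.0, 49.0), (501.0, -123.0, 59.0)]
215 [(481.0, -124.0, 78.0), (487.0, -123.0, 80.0), (491.0, -122.0, 81.0), (500.0, -122.0, 79.0)]
225 [(481.0, -128.0, 78.0), (487.0, -127.0, 81.0), (492.0, -127.0, 82.0), (500.0, -128.0, 78.0)]
235 [(481.0, -134.0, 78.0), (487.0, -133.0, 80.0), (492.0, -132.0, 81.0), (501.0, -133.0, 78.0)]
245 [(481.0, -138.0, 79.0), (487.0, -137.0, 81.0), (492.0, -137.0, 82.0), (501.0, -138.0, 79.0)]
255 [(482.0, -138.0, 93.0), (487.0, -138.0, 92.0), (492.0, -137.0, 93.0), (501.0, -143.0, 78.0)]
265 [(482.0, -138.0, 103.0), (487.0, -138.0, 103.0), (491.0, -137.0, 103.0), (500.0, -141.0, 94.0)]
275 [(483.0, -138.0, 113.0), (487.0, -138.0, 111.0), (491.0, -138.0, 112.0), (499.0, -142.0, 103.0)]
285 [(483.0, -137.0, 122.0), (487.0, -139.0, 118.0), (491.0, -138.0, 118.0), (497.0, -135.0, 125.0)]
295 [(484.0, -137.0, 129.0), (488.0, -142.0, 119.0), (491.0, -137.0, 128.0), (497.0, -136.0, 130.0)]
305 [(484.0, -136.0, 136.0), (488.0, -147.0, 118.0), (491.0, -138.0, 132.0), (496.0, -136.0, 135.0)]
315 [(484.0, -134.0, 145.0), (488.0, -151.0, 118.0), (491.0, -143.0, 130.0), (495.0, -131.0, 148.0)]
325 [(484.0, -137.0, 144.0), (488.0, -155.0, 118.0), (491.0, -148.0, 129.0), (495.0, -131.0, 153.0)]
335 [(484.0, -140.0, 145.0), (490.0, -246.0, 1.0), (491.0, -152.0, 129.0), (494.0, -132.0, 156.0)]
618 [ 0.47129506 -0.18737403  0.02002006] [ 0.51026074 -0.11083861  0.11960822]
```

```bash
python3 - <<'E'
from h import *
import pickle
d=pickle.load(open("w1.pkl","rb"));P=cloud(d);I=d["img"]
for v in range(250,300,8): print(v,[tuple((P[v,u]*1000).round().tolist()) for u in (150,165,175,385,395,410)])
from workcell import bot;s=bot.sense();print(s["joints"].round(3),s["eef_pos"])
import numpy as np
E
```

```text
250 [(332.0, -236.0, 2.0), (350.0, -236.0, 1.0), (363.0, -235.0, 2.0), (627.0, -221.0, 2.0), (639.0, -221.0, 2.0), (658.0, -220.0, 3.0)]
258 [(331.0, -248.0, 1.0), (350.0, -246.0, 1.0), (362.0, -246.0, 1.0), (628.0, -232.0, 3.0), (641.0, -231.0, 3.0), (659.0, -230.0, 4.0)]
266 [(330.0, -258.0, 2.0), (442.0, -136.0, 256.0), (446.0, -136.0, 254.0), (532.0, -132.0, 255.0), (536.0, -132.0, 255.0), (660.0, -240.0, 5.0)]
274 [(435.0, -141.0, 254.0), (445.0, -136.0, 263.0), (446.0, -140.0, 255.0), (531.0, -134.0, 258.0), (533.0, -131.0, 264.0), (543.0, -135.0, 254.0)]
282 [(441.0, -136.0, 268.0), (446.0, -137.0, 266.0), (446.0, -143.0, 256.0), (531.0, -137.0, 259.0), (531.0, -132.0, 269.0), (536.0, -132.0, 269.0)]
290 [(443.0, -136.0, 275.0), (446.0, -141.0, 267.0), (446.0, -146.0, 257.0), (531.0, -139.0, 261.0), (531.0, -135.0, 270.0), (534.0, -132.0, 274.0)]
298 [(446.0, -136.0, 281.0), (446.0, -143.0, 268.0), (446.0, -149.0, 258.0), (531.0, -143.0, 261.0), (531.0, -137.0, 271.0), (531.0, -131.0, 281.0)]
[ 0.546  0.35  -0.402  2.008  0.188  0.822  0.069] [ 0.48871145 -0.14778232  0.05875896]
```

Both the finger depths and the contact on top of the spacer show the real fingertips about 41 mm higher than the reported TCP implies. Lateral positions agree. I'll lift, open and grasp again, deeper.

{"api": "send_rows", "payload": {
  "motion": [
    [0, 0, 0, 0, 0, -0.3, 1],
    [0, 0, 0, 0, 0, -0.4, 1],
    [0, 0, 0, 0, 0, -0.3, 0.5],
    [0, 0, 0, 0, 0, 0, 0],
    [0, 0, 0, 0, 0, 0, 0],
    [0, 0, 0, 0, 0, 0, 0],
    [0, 0, 0, 0, 0, 0, 0],
    [0, 0, 0, 0, 0, 0, 0]
  ]
}}

```text
t: 7.45
eef_pos: [0.49, -0.1468, 0.1061]
tool_rot: [[-0.033, 0.999, -0.001], [0.999, 0.033, 0.0], [0.0, -0.0, -1.0]]
ft_force: [-0.2, 0.9, 0.8]
width: 0.997
gripper_force: 0.0
```

```bash
python3 - <<'E'
from h import *
from workcell import imaging
d=imaging.snapshot("wrist");P=cloud(d);q=P.reshape(-1,3)
s=q[(abs(q[:,0]-.4906)<.03)&(abs(q[:,1]+.147)<.045)&(q[:,2]>.064)&(q[:,2]<.084)]
cyl(s,.02,[.49,.06],3)
f=q[(abs(q[:,1]+.147)<.04)&(abs(q[:,0]-.49)<.07)&(q[:,2]>.1)];print("finger zmin",np.percentile(f[:,2],[0,1,3]),f.min(0))
need([.4907,-.1475,.019],toolrot(92.1))
E
```

```text
cyl n 4797 centre [ 0.4911 -0.1476] z 0.0609 yaw 0.12 len 0.0553 rms 0.00094
finger zmin [0.14078867 0.14777017 0.15556968] [ 0.42000834 -0.16259854  0.14078867]
t 7.5 pos [ 0.49   -0.1468  0.1062] f [-0.7  0.4 -0.4] w 0.999 g 0.0
turn units [-0.   -0.   -0.04] shift units [-0.014  0.014  1.743] shift in target axes [-0.014  0.014  1.743]
```

{"api": "send_rows", "payload": {
  "motion": [
    [0, 0, 0, 0, 0, 0.3, 0],
    [0, 0, 0, 0, 0, 0.3, 0],
    [0, 0, 0, 0, 0, 0.3, 0],
    [0, 0, 0, 0, 0, 0.3, 0],
    [0, 0, 0, 0, 0, 0.3, 0],
    [0, 0, 0, 0, 0, 0.26, 0],
    [0, 0, 0, 0, 0, 0, 0],
    [0, 0, 0, 0, 0, 0, 0.3]
  ]
}}

```text
t: 8.5
eef_pos: [0.4905, -0.147, 0.0187]
tool_rot: [[-0.033, 0.999, 0.001], [0.999, 0.033, -0.0], [-0.0, 0.001, -1.0]]
ft_force: [0.4, -0.6, 0.7]
width: 0.818
gripper_force: 0.0
```

{"api": "send_rows", "payload": {
  "motion": [
    [0, 0, 0, 0, 0, 0, 0.5],
    [0, 0, 0, 0, 0, 0, 0.7],
    [0, 0, 0, 0, 0, 0, 0.8],
    [0, 0, 0, 0, 0, 0, 0.8],
    [0, 0, 0, 0, 0, 0, 0.8],
    [0, 0, 0, 0, 0, 0, 0.8],
    [0, 0, 0, 0, 0, 0, 0.8],
    [0, 0, 0, 0, 0, 0, 0.8]
  ]
}}

```text
t: 9.5
eef_pos: [0.4915, -0.1468, 0.0192]
tool_rot: [[-0.033, 0.999, 0.003], [0.999, 0.033, -0.0], [-0.0, 0.003, -1.0]]
ft_force: [1.4, 1.3, 5.3]
width: 0.452
gripper_force: 50.3
```

{"api": "send_rows", "payload": {
  "motion": [
    [0, 0, 0, 0, 0, -0.3, 0.8],
    [0, 0, 0, 0, 0, -0.4, 0.8],
    [0, 0, 0, 0, 0, -0.5, 0.8],
    [0, 0, 0, 0, 0, -0.5, 0.8],
    [0, 0, 0, 0.3, 0.05, -0.3, 0.8],
    [0, 0, 0, 0.6, 0.05, 0, 0.8],
    [0, 0, 0, 0.7, 0.05, 0, 0.8],
    [0, 0, 0, 0.7, 0.05, 0, 0.8]
  ]
}}

```text
t: 10.5
eef_pos: [0.4949, -0.0297, 0.118]
tool_rot: [[-0.033, 0.999, -0.002], [0.999, 0.033, 0.0], [0.0, -0.002, -1.0]]
ft_force: [1.3, 0.1, -1.9]
width: 0.453
gripper_force: 50.5
```

{"api": "send_rows", "payload": {
  "motion": [
    [0, 0, 0, 0.7, 0.05, 0, 0.8],
    [0, 0, 0, 0.7, 0.05, 0, 0.8],
    [0, 0, 0, 0.6, 0.05, 0, 0.8],
    [0, 0, 0, 0.3, 0, 0, 0.8],
    [0, 0, -0.9, 0, 0, 0, 0.8],
    [0, 0, -0.9, 0, 0, 0, 0.8],
    [0, 0, -0.9, 0, 0, 0, 0.8],
    [0, 0, 0, 0, 0, 0, 0.8]
  ]
}}

```text
t: 11.5
eef_pos: [0.4993, 0.0829, 0.118]
tool_rot: [[-0.308, 0.951, -0.001], [0.951, 0.308, -0.001], [-0.0, -0.002, -1.0]]
ft_force: [-0.3, 0.2, -2.1]
width: 0.453
gripper_force: 50.6
```

```bash
python3 - <<'E'
from h import *
from workcell import imaging
import cv2,pickle
need([.4997,.1455,.119],toolrot(108))
d=imaging.snapshot("wrist");pickle.dump(d,open("w2.pkl","wb"));cv2.imwrite("pics/w2.png",d["img"][:,:,::-1])
E
```

```text
t 11.5 pos [0.4993 0.0829 0.118 ] f [-0.3  0.2 -2.1] w 0.453 g 50.6
turn units [-0.02  0.   -0.01] shift units [ 1.188  0.393 -0.021] shift in target axes [ 1.188  0.394 -0.02 ]
```

View pics/w2.png

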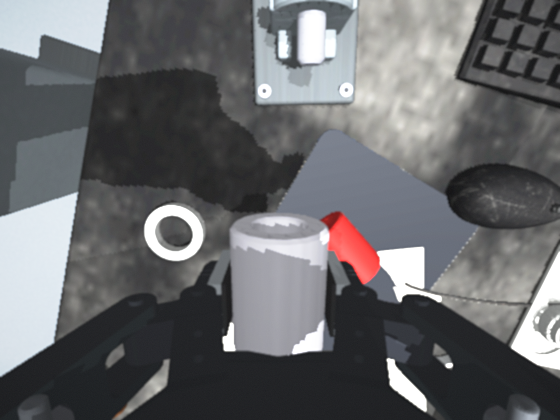

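The held spacer is at (279,280) with its mouth at (279,225). The gauge's near pin points at us at (312,40), and the base's front edge is at row 100. I'll fit pin and spacer in the same depth cloud.

```bash
cat >> h.py <<'E'
def pinspacer(P,s,verbose=True):
    q=P.reshape(-1,3);q=q[np.isfinite(q[:,0])];A=s["tool_rot"];p=s["eef_pos"]
    l=(q-p)@A  # tool coords
    m=(abs(l[:,1])<.019)&(l[:,0]>-.02)&(l[:,0]<.034)&(l[:,2]<-.046)&(l[:,2]>-.066)
    c,x=cyl(q[m],.02,[p[0],p[2]+.041],np.degrees(np.arctan2(A[1,0],A[0,0]))-90)
    return c,x,l[m]
def pinside(P,c,a,sg):
    q=P.reshape(-1,3);q=q[np.isfinite(q[:,0])];a=np.radians(a);e=q[:,:2]-c
    t=e@[-np.sin(a),np.cos(a)];n=e@[np.cos(a),np.sin(a)]
    m=(sg*t>.010)&(sg*t<.04)&(abs(n)<.012)&(q[:,2]>.061)&(q[:,2]<.075)
    return cyl(q[m],.009,[np.mean(q[m,0]),.06],np.degrees(a))
E
python3 - <<'E'
from h import *
from workcell import bot
import pickle,cv2
d=pickle.load(open("w2.pkl","rb"));P=cloud(d);s=bot.sense()
pinspacer(P,s);pinside(P,np.array([.475,.2215]),18,-1)
# base plate edge & top
q=P.reshape(-1,3)
e=q[(abs(q[:,0]-.48)<.08)&(q[:,1]>.12)&(q[:,1]<.26)&(q[:,2]>.009)&(q[:,2]<.013)]
print(np.percentile(q[(abs(q[:,0]-.48)<.06)&(abs(q[:,1]-.17)<.04)&(q[:,2]>.004)][:,2],[5,50,95]))
# edge of base: left/right columns per row
z=P[:,:,2]
for v in range(70,96,5):
    r=np.where((z[v,230:380]>.006))[0]+230;print(v,P[v,r[0]].round(4),P[v,r[-1]].round(4))
E
```

```text
cyl n 11452 centre [0.4974 0.0867] z 0.1593 yaw 17.37 len 0.0467 rms 0.00154
cyl n 1339 centre [0.4821 0.1999] z 0.0606 yaw 18.49 len 0.0253 rms 0.00104
[0.01289965 0.01536904 0.06950401]
70 [0.4468 0.1797 0.0124] [0.5221 0.2039 0.0135]
75 [0.4487 0.1763 0.0136] [0.5234 0.2004 0.014 ]
80 [0.45   0.1726 0.0154] [0.5249 0.1972 0.0131]
85 [0.4509 0.1693 0.0139] [0.5254 0.1935 0.0134]
90 [0.4518 0.1659 0.0121] [0.5267 0.1899 0.0141]
95 [0.4528 0.1623 0.0117] [0.528  0.1864 0.0141]
```

```bash
python3 -c "
from h import *
need([.5012,.1448,.019],toolrot(108.4))"
```

```text
t 11.55 pos [0.4995 0.083  0.1181] f [ 0.1 -0.5 -3.3] w 0.455 g 50.6
turn units [-0.01  0.   -0.08] shift units [1.166 0.416 1.981] shift in target axes [1.162 0.423 1.981]
```

{"api": "send_rows", "payload": {
  "motion": [
    [0, 0, -0.08, 0.2, 0.1, 0, 0.8],
    [0, 0, 0, 0.4, 0.12, 0, 0.8],
    [0, 0, 0, 0.4, 0.1, 0, 0.8],
    [0, 0, 0, 0.16, 0.1, 0.1, 0.8],
    [0, 0, 0, 0, 0, 0.3, 0.8],
    [0, 0, 0, 0, 0, 0.4, 0.8],
    [0, 0, 0, 0, 0, 0.3, 0.8],
    [0, 0, 0, 0, 0, 0, 0.8]
  ]
}}

```text
t: 12.55
eef_pos: [0.5003, 0.144, 0.0616]
tool_rot: [[-0.317, 0.948, -0.004], [0.948, 0.317, -0.001], [-0.0, -0.004, -1.0]]
ft_force: [0.3, -0.2, -1.1]
width: 0.455
gripper_force: 50.5
```

```bash
python3 - <<'E'
from h import *
from workcell import bot,imaging
d=imaging.snapshot("wrist");P=cloud(d);s=bot.sense()
pinspacer(P,s);pinside(P,np.array([.4755,.2205]),18.3,-1)
need([.5012,.1448,.019],toolrot(108.4))
E
```

```text
cyl n 11368 centre [0.4985 0.1479] z 0.1029 yaw 17.97 len 0.0466 rms 0.00173
cyl n 1713 centre [0.4822 0.1995] z 0.0607 yaw 18.51 len 0.0237 rms 0.00069
t 12.6 pos [0.5012 0.1446 0.0626] f [-0.9  0.3 -1.8] w 0.449 g 50.5
turn units [-0.02  0.    0.02] shift units [0.003 0.003 0.872] shift in target axes [0.003 0.001 0.872]
```

{"api": "send_rows", "payload": {
  "motion": [
    [0, 0, 0, 0, 0.01, 0.2, 0.8],
    [0, 0, 0, 0, 0, 0.3, 0.8],
    [0, 0, 0, 0, 0, 0.26, 0.8],
    [0, 0, 0, 0, 0, 0.1, 0.8],
    [0, 0, 0, 0, 0, 0, 0.8],
    [0, 0, 0, 0, 0, 0, 0.8],
    [0, 0, 0, 0, 0, 0, 0.8],
    [0, 0, 0, 0, 0, 0, 0.8]
  ]
}}

```text
t: 13.6
eef_pos: [0.5023, 0.1454, 0.0207]
tool_rot: [[-0.318, 0.948, 0.001], [0.948, 0.318, -0.0], [-0.0, 0.001, -1.0]]
ft_force: [-0.2, -0.7, -2.0]
width: 0.45
gripper_force: 50.6
```

```bash
python3 - <<'E'
from h import *
from workcell import bot,imaging
import cv2
d=imaging.snapshot("wrist");P=cloud(d);s=bot.sense()
pinspacer(P,s);pinside(P,np.array([.4755,.2205]),18.3,-1)
need([.5012,.1448,.019],toolrot(108.4))
cv2.imwrite("pics/w3.png",d["img"][60:360,100:460,::-1])
E
```

```text
cyl n 11429 centre [0.5003 0.1491] z 0.062 yaw 17.89 len 0.0467 rms 0.00149
cyl n 3024 centre [0.4821 0.1995] z 0.0607 yaw 18.66 len 0.0236 rms 0.00067
t 13.65 pos [0.5023 0.1454 0.0206] f [-0.3 -0.2 -1.3] w 0.453 g 50.6
turn units [0.   0.   0.02] shift units [-0.004 -0.024  0.032] shift in target axes [-0.004 -0.024  0.032]
```

View pics/w3.png

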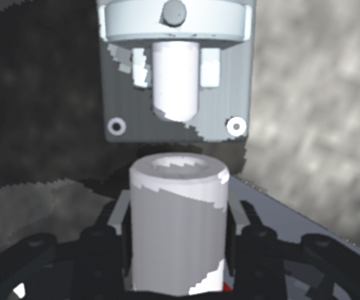

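The crop shows the pin's nose at (177,115) facing the spacer mouth at (180,165), nearly coaxial. I'll trim it and creep on.

{"api": "send_rows", "payload": {
  "motion": [
    [0, 0, -0.04, 0, -0.026, 0.03, 0.8],
    [0, 0, 0, 0, 0, 0, 0.8],
    [0, 0, 0, 0.08, 0, 0, 0.8],
    [0, 0, 0, 0.08, 0, 0, 0.8],
    [0, 0, 0, 0.08, 0, 0, 0.8],
    [0, 0, 0, 0.08, 0, 0, 0.8],
    [0, 0, 0, 0.08, 0, 0, 0.8],
    [0, 0, 0, 0, 0, 0, 0.8]
  ]
}}

```text
t: 14.65
eef_pos: [0.4943, 0.1644, 0.0189]
tool_rot: [[-0.323, 0.946, 0.0], [0.946, 0.323, 0.0], [0.0, 0.0, -1.0]]
ft_force: [0.2, -0.4, -2.1]
width: 0.448
gripper_force: 50.6
```

```bash
cat >> h.py <<'E'
def st():
    from workcell import bot
    s=bot.sense();u=np.array([-.3157,.9489]);d=s["eef_pos"][:2]-[.4755,.2205]
    n=np.array([.9489,.3157]);F=s["ft_force"]
    print("t",round(s["t"],2),"along",(d@u*1000).round(1),"perp",(d@n*1000).round(1),"z",(s["eef_pos"][2]*1000).round(1),"F along/perp/z",(F[:2]@u).round(1),(F[:2]@n).round(1),F[2].round(1),"g",round(s["gripper_force"],1),"w",round(s["width"],3))
E
python3 -c "
from h import *
st()"
```

```text
t 14.65 along -59.1 perp 0.1 z 18.9 F along/perp/z -0.4 0.0 -2.1 g 50.6 w 0.448
```

No contact yet at 59 mm. I'll creep another 4 mm.

{"api": "send_rows", "payload": {
  "motion": [
    [0, 0, 0, 0.02, 0, 0, 0.8],
    [0, 0, 0, 0.02, 0, 0, 0.8],
    [0, 0, 0, 0.02, 0, 0, 0.8],
    [0, 0, 0, 0.02, 0, 0, 0.8],
    [0, 0, 0, 0, 0, 0, 0.8],
    [0, 0, 0, 0, 0, 0, 0.8],
    [0, 0, 0, 0, 0, 0, 0.8],
    [0, 0, 0, 0, 0, 0, 0.8]
  ]
}}

```text
t: 15.65
eef_pos: [0.4932, 0.1676, 0.0189]
tool_rot: [[-0.322, 0.947, 0.0], [0.947, 0.322, -0.0], [-0.0, 0.0, -1.0]]
ft_force: [0.8, -0.1, -1.9]
width: 0.455
gripper_force: 50.6
```

```bash
python3 -c "
from h import *
st()"
```

```text
t 15.65 along -55.7 perp 0.1 z 18.9 F along/perp/z -0.3 0.7 -1.9 g 50.6 w 0.455
```

{"api": "send_rows", "payload": {
  "motion": [
    [0, 0, 0, 0.02, 0, 0, 0.8],
    [0, 0, 0, 0.02, 0, 0, 0.8],
    [0, 0, 0, 0.02, 0, 0, 0.8],
    [0, 0, 0, 0, 0, 0, 0.8],
    [0, 0, 0, 0, 0, 0, 0.8],
    [0, 0, 0, 0, 0, 0, 0.8],
    [0, 0, 0, 0, 0, 0, 0.8],
    [0, 0, 0, 0, 0, 0, 0.8]
  ]
}}

```text
t: 16.65
eef_pos: [0.4922, 0.1705, 0.0189]
tool_rot: [[-0.322, 0.947, 0.0], [0.947, 0.322, -0.0], [-0.0, -0.0, -1.0]]
ft_force: [-0.5, 0.1, -2.5]
width: 0.452
gripper_force: 50.6
```

```bash
python3 -c "
from h import *
st()"
```

```text
t 16.65 along -52.7 perp 0.0 z 18.9 F along/perp/z 0.2 -0.4 -2.5 g 50.6 w 0.452
```

{"api": "send_rows", "payload": {
  "motion": [
    [0, 0, 0, 0.02, 0, 0, 0.8],
    [0, 0, 0, 0.02, 0, 0, 0.8],
    [0, 0, 0, 0.02, 0, 0, 0.8],
    [0, 0, 0, 0.02, 0, 0, 0.8],
    [0, 0, 0, 0, 0, 0, 0.8],
    [0, 0, 0, 0, 0, 0, 0.8],
    [0, 0, 0, 0, 0, 0, 0.8],
    [0, 0, 0, 0, 0, 0, 0.8]
  ]
}}

```text
t: 17.65
eef_pos: [0.4909, 0.1742, 0.0189]
tool_rot: [[-0.322, 0.947, 0.0], [0.947, 0.322, -0.0], [-0.0, -0.0, -1.0]]
ft_force: [0.7, -0.2, -1.7]
width: 0.452
gripper_force: 50.6
```

```bash
python3 - <<'E'
from h import *
from workcell import bot,imaging
st();d=imaging.snapshot("wrist");P=cloud(d);s=bot.sense()
pinspacer(P,s)
import cv2;cv2.imwrite("pics/w4.png",d["img"][60:360,100:460,::-1])
E
```

```text
t 17.65 along -48.8 perp 0.0 z 18.9 F along/perp/z -0.4 0.7 -1.7 g 50.6 w 0.452
cyl n 12228 centre [0.4879 0.1808] z 0.0601 yaw 18.22 len 0.0526 rms 0.003
```

View pics/w4.png

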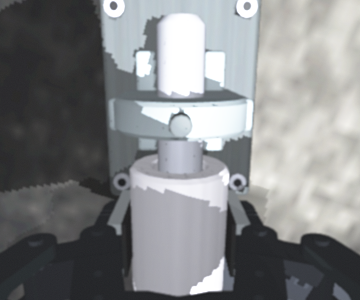

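The pin is well inside the spacer mouth at (180,165), with no force, so this end has the deep hole. About 15 mm remain to the upright.

{"api": "send_rows", "payload": {
  "motion": [
    [0, 0, 0, 0.04, 0, 0, 0.8],
    [0, 0, 0, 0.04, 0, 0, 0.8],
    [0, 0, 0, 0.04, 0, 0, 0.8],
    [0, 0, 0, 0.04, 0, 0, 0.8],
    [0, 0, 0, 0.04, 0, 0, 0.8],
    [0, 0, 0, 0.02, 0, 0, 0.8],
    [0, 0, 0, 0, 0, 0, 0.8],
    [0, 0, 0, 0, 0, 0, 0.8]
  ]
}}

```text
t: 18.7
eef_pos: [0.4874, 0.1846, 0.0189]
tool_rot: [[-0.322, 0.947, 0.0], [0.947, 0.322, -0.0], [-0.0, -0.0, -1.0]]
ft_force: [0.7, -0.8, -2.1]
width: 0.451
gripper_force: 50.6
```

{"api": "send_rows", "payload": {
  "motion": [
    [0, 0, 0, 0.02, 0, 0, 0.8],
    [0, 0, 0, 0.02, 0, 0, 0.8],
    [0, 0, 0, 0.02, 0, 0, 0.8],
    [0, 0, 0, 0, 0, 0, 0.8],
    [0, 0, 0, 0, 0, 0, 0.8],
    [0, 0, 0, 0, 0, 0, 0.8],
    [0, 0, 0, 0, 0, 0, 0.8],
    [0, 0, 0, 0, 0, 0, 0.8]
  ]
}}

```text
t: 19.7
eef_pos: [0.4864, 0.1875, 0.0189]
tool_rot: [[-0.322, 0.947, 0.0], [0.947, 0.322, -0.0], [-0.0, 0.0, -1.0]]
ft_force: [0.3, -0.8, -2.5]
width: 0.45
gripper_force: 50.6
```

```bash
python3 -c "
from h import *
st()"
```

```text
t 19.7 along -34.7 perp -0.1 z 18.9 F along/perp/z -0.9 0.0 -2.5 g 50.6 w 0.45
```

Creeping until it touches the upright.

{"api": "send_rows", "payload": {
  "motion": [
    [0, 0, 0, 0.02, 0, 0, 0.8],
    [0, 0, 0, 0.02, 0, 0, 0.8],
    [0, 0, 0, 0, 0, 0, 0.8],
    [0, 0, 0, 0, 0, 0, 0.8],
    [0, 0, 0, 0, 0, 0, 0.8],
    [0, 0, 0, 0, 0, 0, 0.8],
    [0, 0, 0, 0, 0, 0, 0.8],
    [0, 0, 0, 0, 0, 0, 0.8]
  ]
}}

```text
t: 20.7
eef_pos: [0.486, 0.1887, 0.0188]
tool_rot: [[-0.322, 0.947, 0.0], [0.947, 0.322, -0.001], [-0.001, -0.0, -1.0]]
ft_force: [2.3, -4.9, -1.7]
width: 0.449
gripper_force: 50.5
```

```bash
python3 -c "
from h import *
st()"
```

```text
t 20.7 along -33.4 perp -0.1 z 18.8 F along/perp/z -5.3 0.7 -1.7 g 50.5 w 0.449
```

{"api": "send_rows", "payload": {
  "motion": [
    [0, 0, 0, 0.02, 0, 0, 0.8],
    [0, 0, 0, 0, 0, 0, 0.8],
    [0, 0, 0, 0, 0, 0, 0.8],
    [0, 0, 0, 0, 0, 0, 0.8],
    [0, 0, 0, 0, 0, 0, 0.8],
    [0, 0, 0, 0, 0, 0, 0.8],
    [0, 0, 0, 0, 0, 0, 0.8],
    [0, 0, 0, 0, 0, 0, 0.8]
  ]
}}

```text
t: 21.7
eef_pos: [0.4859, 0.1887, 0.0188]
tool_rot: [[-0.321, 0.947, 0.0], [0.947, 0.321, -0.002], [-0.002, -0.0, -1.0]]
ft_force: [1.7, -5.2, -1.0]
width: 0.455
gripper_force: 50.5
```

```bash
python3 -c "
from h import *
st()"
```

```text
t 21.7 along -33.4 perp -0.1 z 18.8 F along/perp/z -5.5 -0.0 -1.0 g 50.5 w 0.455
```

It is home on the upright: contact of 5 N at 33.4 mm, with no further travel. I'll back off, lift and turn.

{"api": "send_rows", "payload": {
  "motion": [
    [0, 0, 0, -0.04, 0, 0, 0.8],
    [0, 0, 0, -0.1, 0, 0, 0.8],
    [0, 0, 0, -0.2, 0, 0, 0.8],
    [0, 0, 0, -0.2, 0, 0, 0.8],
    [0, 0, 0, -0.2, 0, 0, 0.8],
    [0, 0, 0, -0.2, 0, 0, 0.8],
    [0, 0, 0, -0.1, 0, 0, 0.8],
    [0, 0, 0, 0, 0, 0, 0.8]
  ]
}}

```text
t: 22.7
eef_pos: [0.5023, 0.1407, 0.0188]
tool_rot: [[-0.321, 0.947, 0.0], [0.947, 0.321, -0.0], [-0.0, -0.0, -1.0]]
ft_force: [-0.0, 0.6, -3.2]
width: 0.456
gripper_force: 50.6
```

```bash
python3 -c "
from h import *
st()"
```

```text
t 22.7 along -84.2 perp 0.2 z 18.8 F along/perp/z 0.5 0.2 -3.2 g 50.6 w 0.456
```

{"api": "send_rows", "payload": {
  "motion": [
    [0, 0, 0, 0, 0, -0.3, 0.8],
    [0, 0, 0, 0, 0, -0.6, 0.8],
    [0, 0, 0, 0, 0, -0.8, 0.8],
    [0, 0, 0, 0, 0, -0.8, 0.8],
    [0, 0, 0, 0, 0, -0.8, 0.8],
    [0, 0, 0, 0, 0, -0.8, 0.8],
    [0, 0, 0, 0, 0, -0.6, 0.8],
    [0, 0, 0, 0, 0, -0.3, 0.8]
  ]
}}

```text
t: 23.7
eef_pos: [0.5025, 0.1423, 0.2715]
tool_rot: [[-0.323, 0.946, 0.004], [0.946, 0.323, 0.001], [-0.001, 0.004, -1.0]]
ft_force: [-0.4, 0.4, -2.3]
width: 0.451
gripper_force: 50.7
```

{"api": "send_rows", "payload": {
  "motion": [
    [0, 0.5, 0, 0, 0, 0, 0.8],
    [0, 1, 0, 0, 0, 0, 0.8],
    [0, 1, 0, 0, 0, 0, 0.8],
    [0, 1, 0, 0, 0, 0, 0.8],
    [0, 1, 0, 0, 0, 0, 0.8],
    [0, 0.5, 0, 0, 0, 0, 0.8],
    [0, 0, 0, 0, 0, 0, 0.8],
    [0, 0, 0, 0, 0, 0, 0.8]
  ]
}}

```text
t: 24.7
eef_pos: [0.5017, 0.142, 0.269]
tool_rot: [[-0.281, 0.946, -0.162], [0.82, 0.324, 0.473], [0.499, 0.0, -0.866]]
ft_force: [0.0, 0.6, -1.5]
width: 0.452
gripper_force: 50.7
```

```bash
python3 -c "
from workcell import bot
s=bot.sense();print(s['joints'].round(3),s['eef_pos'],s['tool_rot'].round(3))"
```

```text
[ 0.489  0.275 -0.625  1.726 -0.364  1.319  0.317] [0.50174542 0.14202624 0.26900882] [[-0.281  0.946 -0.162]
 [ 0.82   0.324  0.473]
 [ 0.499  0.    -0.866]]
```

{"api": "send_rows", "payload": {
  "motion": [
    [0, 0.5, 0, 0, 0, 0, 0.8],
    [0, 1, 0, 0, 0, 0, 0.8],
    [0, 1, 0, 0, 0, 0, 0.8],
    [0, 1, 0, 0, 0, 0, 0.8],
    [0, 1, 0, 0, 0, 0, 0.8],
    [0, 0.5, 0, 0, 0, 0, 0.8],
    [0, 0, 0, 0, 0, 0, 0.8],
    [0, 0, 0, 0, 0, 0, 0.8]
  ]
}}

```text
t: 25.7
eef_pos: [0.5022, 0.142, 0.2697]
tool_rot: [[-0.163, 0.946, -0.279], [0.474, 0.323, 0.819], [0.866, 0.002, -0.501]]
ft_force: [0.3, 0.8, -1.9]
width: 0.454
gripper_force: 50.7
```

```bash
python3 -c "
from workcell import bot
s=bot.sense();print(s['joints'].round(3),s['eef_pos'],s['tool_rot'].round(3))"
```

```text
[ 0.658  0.527 -0.649  1.717 -0.654  1.463  0.578] [0.50219893 0.14200748 0.269682  ] [[-0.163  0.946 -0.279]
 [ 0.474  0.323  0.819]
 [ 0.866  0.002 -0.501]]
```

{"api": "send_rows", "payload": {
  "motion": [
    [0, 0.5, 0, 0.2, 0, -0.1, 0.8],
    [0, 1, 0, 0.2, 0, 0, 0.8],
    [0, 1, 0, 0.2, 0, 0, 0.8],
    [0, 1, 0, 0.2, 0, 0, 0.8],
    [0, 1, 0, 0.2, 0, 0, 0.8],
    [0, 0.5, 0, 0, 0, 0, 0.8],
    [0, 0, 0, 0, 0, 0, 0.8],
    [0, 0, 0, 0, 0, 0, 0.8]
  ]
}}

```text
t: 26.7
eef_pos: [0.4982, 0.1537, 0.3184]
tool_rot: [[-0.002, 0.947, -0.322], [0.001, 0.322, 0.947], [1.0, 0.001, -0.001]]
ft_force: [-0.2, -0.2, -1.7]
width: 0.454
gripper_force: 50.8
```

```bash
python3 - <<'E'
from h import *
from workcell import bot,imaging
import cv2
d=imaging.snapshot("scene");t=imaging.snapshot("top");s=bot.sense();print(s['joints'].round(3),s['eef_pos'],s['tool_rot'].round(3))
cv2.imwrite("pics/f.png",np.vstack([d["img"][60:360,60:460],t["img"][120:400,80:480]])[:,:,::-1])
w=imaging.snapshot("wrist");P=cloud(w)
l=(P.reshape(-1,3)-s['eef_pos'])@s['tool_rot']
m=(abs(l[:,1])<.018)&(l[:,0]>-.02)&(l[:,0]<.032)&(l[:,2]<-.03)&(l[:,2]>-.07);L=l[m];print(m.sum())
# axis in tool xz: ridge slope
r=[(x,np.percentile(L[abs(L[:,0]-x)<.003][:,2],97)) for x in np.arange(-.01,.029,.006)];print(np.round(r,4))
E
```

```text
[ 0.738  0.765 -0.721  1.732 -0.895  1.626  0.683] [0.49812664 0.15371481 0.31847437] [[-0.002  0.947 -0.322]
 [ 0.001  0.322  0.947]
 [ 1.     0.001 -0.002]]
11894
[[-0.01   -0.0508]
 [-0.004  -0.0507]
 [ 0.002  -0.051 ]
 [ 0.008  -0.0506]
 [ 0.014  -0.0512]
 [ 0.02   -0.0309]
 [ 0.026  -0.0306]]
```

View pics/f.png

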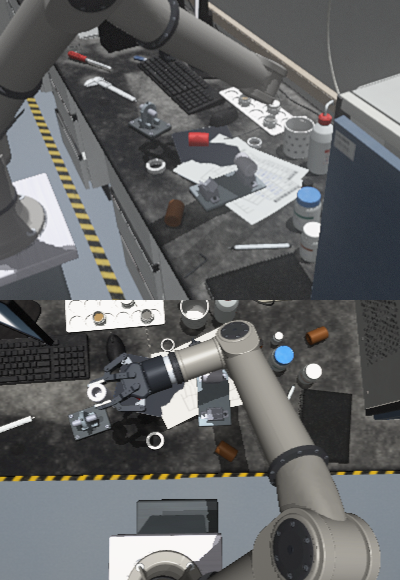

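Both views show the spacer held up, with its mouth facing upward at about (97,392) in the lower picture and nothing else disturbed. Last, I'll check the spacer's tilt in the grip.

```bash
python3 - <<'E'
from h import *
from workcell import bot,imaging
w=imaging.snapshot("wrist");s=bot.sense();P=cloud(w)
l=(P.reshape(-1,3)-s['eef_pos'])@s['tool_rot']
m=(abs(l[:,1])<.016)&(l[:,0]>-.015)&(l[:,0]<.024)&(l[:,2]<-.047)&(l[:,2]>-.068)
L=l[m]
f=lambda p:np.hypot(L[:,1]-p[0]-p[2]*L[:,0],L[:,2]-p[1]-p[3]*L[:,0])-.02
r=least_squares(f,[0,-.041,0,0],loss="soft_l1",f_scale=.001)
print(r.x[:2].round(4),"tilt deg",np.degrees(r.x[2:]).round(2),np.abs(s["joint_vel"]).max(),s["t"])
# mouth rim plane in world
q=P.reshape(-1,3);c=s['eef_pos']-.041*s['tool_rot'][:,2]
k=(np.hypot(*(q[:,:2]-c[:2]).T)<.0185)&(np.hypot(*(q[:,:2]-c[:2]).T)>.0125)&(q[:,2]>c[2]+.022)
g=q[k];A=np.c_[g[:,:2]-c[:2],np.ones(len(g))];sol=np.linalg.lstsq(A,g[:,2],rcond=None)[0];print(len(g),sol,np.degrees(sol[:2]),c)
E
```

```text
[-0.0007 -0.0411] tilt deg [0.82 0.18] 0.002597415968416007 26.9
1115 [-0.01528176 -0.00464255  0.34705326] [-0.8755802 -0.2659988] [0.51125282 0.11485158 0.31837192]
```

{"api": "send_rows", "payload": {
  "motion": [
    [0, 0, -0.13, 0, 0, 0, 0.8],
    [0, 0, 0, 0, 0, 0, 0.8],
    [0, 0, 0, 0, 0, 0, 0.8],
    [0, 0, 0, 0, 0, 0, 0.8],
    [0, 0, 0, 0, 0, 0, 0.8],
    [0, 0, 0, 0, 0, 0, 0.8],
    [0, 0, 0, 0, 0, 0, 0.8],
    [0, 0, 0, 0, 0, 0, 0.8]
  ]
}}

```text
t: 27.9
eef_pos: [0.498, 0.1534, 0.3178]
tool_rot: [[-0.013, 0.947, -0.322], [-0.004, 0.322, 0.947], [1.0, 0.014, -0.0]]
ft_force: [0.2, 0.0, -2.0]
width: 0.45
gripper_force: 50.8
```

```bash
python3 -c "
from workcell import bot
print(bot.sense()['joint_vel'].round(3));print(bot.finish_job())"
```

```text
[ 0.     0.002 -0.     0.     0.001 -0.     0.   ]
the job is handed in; nothing more can be done
None
```

The job is handed in at 27.9 s: the near spacer's deep hole was the first end I tried, it slid fully home to the upright with about 5 N of contact, and the spacer is now held still, hole straight up, about 29 cm above the bench; my first grasp closed on top of the spacer (about 20 N, no shift seen) before the second one held.

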